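# Sort the turned parts by metal

### The job

Sort the five machined parts on the bench into the trays by metal: the two brass parts go in the red tray, the two aluminium parts in the blue tray and the dark steel T-nut in the green tray. Set each one down gently, without dropping it, so that it stands upright on the tray's floor, not on another part or on the rim, and let go of it. Leave the needle file and the carpenter's pencil lying where they are.

Things in the scene. Friction and masses are not known exactly. Their poses are not given: they have to be found in the camera images.
- brass_bush: Flanged brass bush (yellow metal) with a dark bore in its top: flange 44 mm across and 8 mm high at the bottom, above it a plain round body 30 mm across up to 40 mm height. About 220 g. Stands upright on the bench at the start; origin at the centre of its underside, z up along its axis.
- brass_hex: Brass hexagon spacer (yellow metal), 32 mm across flats, 37 mm across corners, 30 mm high, dark tapped hole in its top. About 210 g; its x axis is square to one pair of flats (so are the directions 60 and 120 degrees from it). Stands upright on the bench at the start; origin at the centre of its underside, z up along its axis.
- alu_pulley: Aluminium pulley (pale silver metal), a flat disc 50 mm across and 26 mm high with a V groove around the middle of its rim (36 mm across at the bottom of the groove, rims 7 mm high), small dark bore on top. About 120 g. Stands upright on the bench at the start; origin at the centre of its underside, z up along its axis.
- alu_spacer: Aluminium spacer tube (pale silver metal), plain round, 28 mm across, 55 mm high, large dark bore in its top. About 70 g. Stands upright on the bench at the start; origin at the centre of its underside, z up along its axis.
- steel_tnut: Blackened steel T-nut (dark grey metal), base 36 mm (x) by 44 mm (y) and 14 mm high, on it a centred stem 18 mm wide (x) by 44 mm (y) from 14 to 34 mm height, dark hole on top. Grip the stem across x. About 290 g. Stands upright on the bench at the start; origin at the centre of its underside, z up along its axis.
- red_tray: Red plastic tray, fixed to the bench, for the brass parts: open box 122 mm (its x) by 160 mm (its y, the long side) and 28 mm high outside, walls and floor 5 mm thick (inside 112 x 150 mm). Origin: centre of its underside on the bench, z up; the floor it holds parts on is 5 mm above the origin. Stands somewhat turned about z
- blue_tray: Blue plastic tray, fixed to the bench, for the aluminium parts: open box 122 mm (its x) by 160 mm (its y, the long side) and 28 mm high outside, walls and floor 5 mm thick (inside 112 x 150 mm). Origin: centre of its underside on the bench, z up; the floor it holds parts on is 5 mm above the origin. Stands somewhat turned about z
- green_tray: Green plastic tray, fixed to the bench, for the steel part: open box 122 mm (its x) by 160 mm (its y, the long side) and 28 mm high outside, walls and floor 5 mm thick (inside 112 x 150 mm). Origin: centre of its underside on the bench, z up; the floor it holds parts on is 5 mm above the origin. Stands somewhat turned about z
- file: Needle file lying loose among the parts, to be left alone: yellow handle 55 x 14 x 12 mm and a thin steel blade 7 mm wide, 140 mm long in all. Origin on the bench about mid-length, x along it towards the blade's tip.
- pencil: Flat orange carpenter's pencil lying loose among the parts, to be left alone: 110 mm long, 13 mm wide, 8 mm high. Origin on the bench about mid-length, x along it towards the tip.
Not all that is in view belongs to the job. Leave any pink look-alike of the steel_tnut alone.

How it is judged:
By the outcome, as a careful person would: the job done as asked, in the order asked, and still so for the second after the job is handed in, with the robot touching nothing.
It also fails if it takes over 125 s, if anything falls off the work surface, if the arm or the gripper's body presses on something with over 40 N, if the wrist force passes 120 N, or if a joint passes its speed limit or range.

### The arm

A 6-joint arm with a two-finger parallel gripper is mounted at the origin on the work surface. World frame = base frame: x ahead of the robot, y to its left, z up, the work surface at z = 0. Lengths are in mm, angles in degrees, forces in N, time in s.
With the tool pointing down it reaches from about 300 to 850 mm from the base axis. Payload 4.2 kg.
Tool frame: the origin (TCP) lies on the centre line of the jaws, within the pads' length; the fingertips stand 11 mm ahead of it and the grasp point (between the pads) lies 8 mm behind it; z points along the fingers, y is the line along which they close (so a half turn about z gives the same grasp; the last joint's range is limited). The gripper opens to 91 mm and grips with 3 to 60 N. Pads are 32 mm wide; open, the fingers measure 118 mm over their backs; the gripper's body (76 mm by 178 mm) begins 60 mm behind the grasp point.
Start: joints at [74.771, 18.312, 89.639, -0, 72.044, -1.146], TCP at [139.917, 557.732, 224.976] pointing down, gripper open.
Joint ranges: [-177.97, 177.97], [-48.28, 115.42], [12.27, 149.76], [-77.06, 257.06], [2.81, 150.46], [-146.56, 146.56]. Speed limits (degrees/s): [147.25, 147.25, 180, 180, 180, 180].

### API

Orientations are given as [roll, pitch, yaw] about the fixed x, y, z axes, in that order (R = Rz(yaw) Ry(pitch) Rx(roll)).
In Python, from workcell import env, grab_frame, camera_model, models gives the robot as it stands.
- The arm moves only by the shell command python3 -m crank 'ROWS' [FORCE]. ROWS is text: rows parted by semicolons, each of 7 numbers parted by spaces: the closure, from -1 (fully open) to 1 (shut), so that 0 is half open, then the shift along the tool's x, y, z in mm, then the turn, a rotation vector about the tool's x, y, z in degrees. A call has 1 to 10 rows; each row shifts and turns the commanded pose from where the row before left it, along the tool's axes as they then stand; what a row does not reach is not made up. A row lasts 1/8 s, in which the tool goes at most 62.5 mm and 10.7 degrees, less where a joint would pass 70% of its speed; a pose out of reach is approached as far as the arm can. A call is refused whole if a number of a shift passes 62.5 or a number of a turn 10.7, either way. A call with a gripper value outside its range is refused whole. The fingers move at their own pace and stop on an object; FORCE is the grip in N (left out, the last holds). Time passes only in rows, so rows that do not move let the fingers close. It gives the time, the measured TCP pose, the force, the opening and the grip force at its end, in the units of the state.
- env.state(): the state, without advancing time (a new reading comes with each control period).
- grab_frame(name): name is "scene" or "top" or "wrist"; returns the picture (400x640x3 uint8, blue, green, red); there is no depth.
- camera_model(name): a dict with "K" (3x3 intrinsics, pixels), "R" (3x3) and "t" (3): a world point X has camera coordinates R X + t; the wrist camera has in their place "mount" (4x4, takes a point from camera to tool coordinates, whose origin is the TCP and whose axes are the flange's). Camera axes: x right, y down, z forward; pixel columns grow to the right and rows downward; lengths in mm; the calibration is good to about 2 mm. A picture is of the moment at which its call begins: read the wrist's pose just before it. camera_model takes no time and is no camera call.
- env.job_done(): hands the job in; it is judged then, once.
Trained networks look in the newest picture that a camera, given by its name, has taken for a name from the list of things; names that differ only in an ending like _2 or _b are one class to them, and where a whole thing is asked for, a point or a joint stands for the part that bears it (a point fixed in the world has none). Each returns a list of dicts, best first, with "p" (0 to 1); they miss things now and then, are a little off and sometimes report something else, mostly with a low value. They report only what shows in the picture. A call takes as long as a camera call. They do not tell look-alikes from the thing itself.
- models.search_frame(name, camera): "point" ([x, y, z] in mm, in world coordinates, good to about 4 mm: the middle of the surface that is visible of it).
The state is a dict: "time_s": time; "qpos": joint angles; "qvel": joint speeds; "effort": joint torques, N m; "ee_pos": TCP position; "ee_rot": TCP orientation; "force": force on the tool from outside, world axes, zero at the start; "torque": the same for the moment, N m; "gripper_width": finger opening in mm; "gripper_force": force on a finger pad.
Only numpy, scipy, OpenCV 4.12 (cv2) and the standard library are available. Lean on these libraries where they do the work, as an engineer would, in place of code of your own. Each camera call takes 0.05 s, during which the arm holds its last target. There are 200 camera calls.

## Working session

There is one attempt and no reset: what is moved stays moved. The work goes in short steps, Python scripts to look and compute and a shell command to move; the robot and the scene stay as the last step left them, time stands still between calls to the robot, and variables do not carry over. Pictures are saved under pics/ and viewed, at most 14 in all, crops included, and the job is handed in when it is done.

```bash
mkdir -p pics; ls
python3 - <<'E'
from workcell import env, grab_frame, camera_model, models
import cv2
for c in ["top","scene"]:
    cv2.imwrite(f"pics/{c}0.png",grab_frame(c))
    m=camera_model(c); print(c,m)
    if c=="top":
      for n in "brass_bush brass_hex alu_pulley alu_spacer steel_tnut red_tray blue_tray green_tray file pencil".split():
        print(n,[( [round(v) for v in d["point"]],round(d["p"],2)) for d in models.search_frame(n,c)])
print(camera_model("wrist")); print(env.state())
E
```

```text
pics
top {'K': array([[368.20783716,   0.        , 316.72080718],
       [  0.        , 368.20783716, 203.65552152],
       [  0.        ,   0.        ,   1.        ]]), 'R': array([[-0.05087057, -0.99870234,  0.0024116 ],
       [-0.97601059,  0.04920258, -0.21209065],
       [ 0.21169677, -0.01314292, -0.97724702]]), 't': array([ 30.9459767 , 495.28831707, 702.26966616])}
brass_bush [([436, -164, 36], 0.8), ([382, -224, 1], 0.53)]
brass_hex [([458, 11, 32], 0.7)]
alu_pulley [([359, -284, 26], 0.85)]
alu_spacer [([442, 145, 26], 0.72), ([355, 281, 57], 0.7)]
steel_tnut [([453, 255, 22], 0.85), ([443, 145, 29], 0.79)]
red_tray [([625, 21, 4], 0.55)]
blue_tray [([598, 313, 3], 0.6)]
green_tray [([601, -273, 10], 0.55)]
file [([434, 69, 13], 0.75)]
pencil [([388, -224, 4], 0.84)]
scene {'K': array([[414.27051422,   0.        , 323.60262906],
       [  0.        , 414.27051422, 201.63384368],
       [  0.        ,   0.        ,   1.        ]]), 'R': array([[-0.86034189,  0.509711  , -0.00255405],
       [ 0.35583767,  0.59701617, -0.71899321],
       [-0.36495394, -0.61948881, -0.695012
[... 546 characters left out ...]
00,
         1.00000000e+00]])}
{'time_s': 0.6, 'qpos': array([ 7.47710471e+01,  1.83123149e+01,  8.96394948e+01, -1.62331102e-04,
        7.20414003e+01, -1.14614208e+00]), 'qvel': array([ 0.02761449, -0.12420591,  0.06272765,  0.05811087, -0.05480657,
        0.01973775]), 'effort': array([-1.74975939e-04, -4.12124777e+01, -2.32133460e+01,  7.28945970e-02,
        3.78725817e-02, -5.58212889e-06]), 'ee_pos': array([139.92064309, 557.74359775, 224.96840491]), 'ee_rot': array([1.79993215e+02, 2.90213847e-04, 1.65917239e+02]), 'force': array([0.12231155, 0.18966295, 0.09507798]), 'torque': array([-0.00288042, -0.06999753, -0.02335557]), 'gripper_force': 0.0, 'gripper_width': 91.0172176025124}
```

View pics/top0.png

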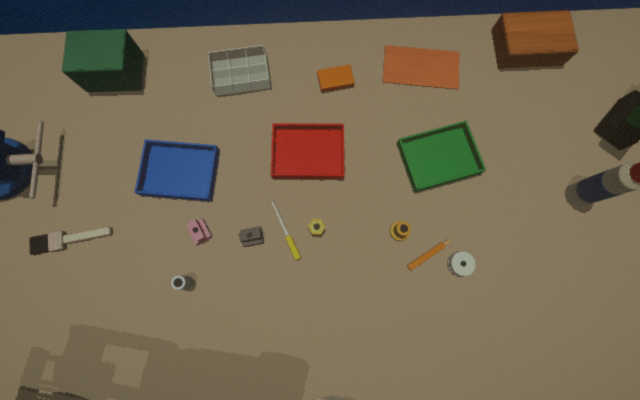

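View pics/scene0.png

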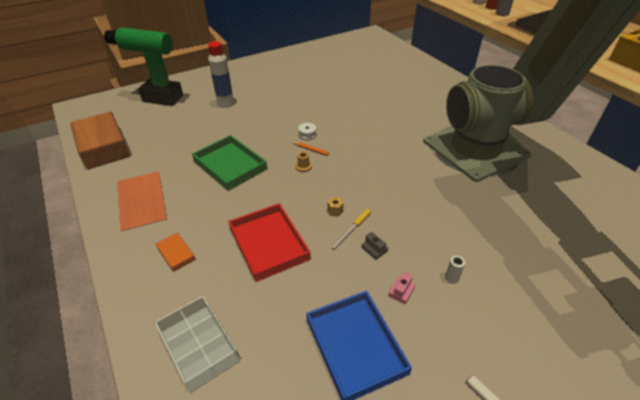

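Top view: spacer (179,283), pink look-alike (198,231), dark steel T-nut (251,237), hex (317,227), bush (401,230), pulley (462,264), file (285,230), pencil (428,255); trays blue (177,170), red (308,151), green (441,157). 

Possible confusions:
- T-nut: pink (198,231) or dark (251,237). I take the dark one.
- Brass: the file's yellow handle (292,247) and the orange pencil are not brass parts. I take the hex (317,227) and the bush (401,230).
- Aluminium: the grey box (239,70) is not a part. I take the spacer (179,283) and the pulley (462,264).

Next I fit the trays and take one close crop.

```bash
cat > h.py <<'E'
import numpy as np, cv2
from scipy.spatial.transform import Rotation as Ro
from workcell import env, grab_frame, camera_model, models
def cam(c, st=None):
    m=camera_model(c)
    if c!="wrist": return m["K"],m["R"],m["t"]
    T=np.eye(4); T[:3,:3]=Ro.from_euler("xyz",st["ee_rot"],degrees=True).as_matrix(); T[:3,3]=st["ee_pos"]
    W=np.linalg.inv(T@m["mount"]); return m["K"],W[:3,:3],W[:3,3]
def proj(P,c):
    K,R,t=c; q=(np.atleast_2d(P)@R.T+t)@K.T; return q[:,:2]/q[:,2:]
def back(px,z,c):
    K,R,t=c; C=-R.T@t; d=np.c_[np.atleast_2d(px),np.ones(len(np.atleast_2d(px)))]@np.linalg.inv(K).T@R
    return C+d*((z-C[2])/d[:,2])[:,None]
def go(x,y,z=None,ax=None):
    "shift in present tool axes to TCP x,y,z; ax: wanted direction (deg) of closing line -> turn about tool z"
    s=env.state(); R=Ro.from_euler("xyz",s["ee_rot"],degrees=True)
    d=np.array([x,y,s["ee_pos"][2] if z is None else z])-s["ee_pos"]
    print("tcp",s["ee_pos"].round(1),"yaw",round(s["ee_rot"][2],1),"shift",R.inv().apply(d).round(1), "q6",round(s["qpos"][5],1))
    if ax is not None:
        v=R.apply([0,1,0]); a=np.degrees(np.arctan2(v[1],v[0])); print("turn z",round(-((ax-a+90)%180-90),1))
E
python3 - <<'E'
from h import *
from scipy.optimize import minimize
im=cv2.imread("pics/top0.png"); hsv=cv2.cvtColor(im,cv2.COLOR_BGR2HSV); c=cam("top")
box=np.array([[a*61,b*80,z] for a in(-1,1) for b in(-1,1) for z in(0,28)])
for n,px,h,x0 in [("red",(308,151),(0,8),(625,21)),("blue",(177,170),(105,125),(598,313)),("green",(441,157),(50,75),(601,-273))]:
    m=cv2.inRange(hsv,(h[0],130,40),(h[1],255,255))
    _,l=cv2.connectedComponents(m); m=np.uint8(l==l[px[1],px[0]])
    cn=max(cv2.findContours(m,0,1)[0],key=cv2.contourArea)
    H=np.float32(cv2.convexHull(cn))
    def f(p):
        a=np.radians(p[2]); R=np.array([[np.cos(a),-np.sin(a),0],[np.sin(a),np.cos(a),0],[0,0,1]])
        q=np.float32(proj(box@R.T+[p[0],p[1],0],c)); q=cv2.convexHull(q)
        i,_=cv2.intersectConvexConvex(q,H); return -i/(cv2.contourArea(q)+cv2.contourArea(H)-i)
    r=min((minimize(f,(*x0,a),method="Nelder-Mead",options=dict(initial_simplex=np.array([(*x0,a),(x0[0]+10,x0[1],a),(x0[0],x0[1]+10,a),(*x0,a+10)]))) for a in(-20,0,20)),key=lambda r:r.fun)
    print(n,r.x.round(1),round(-r.fun,3))
for n,px,z in [("spacer",(179,283),55),("tnut",(249.5,236),34),("hex",(317,227),30),("bush",(403,229),40),("pulley",(463,264),26),("penA",(408,268),4),("penB",(450,240),4),("fileA",(298,259),6),("fileB",(272,203),2),("pink",(197,230),34)]: print(n,back(px,z,c).round(0)[0])
a=cv2.resize(im[200:300,160:340],None,fx=4.4,fy=4.4,interpolation=2)
cv2.imwrite("pics/crop.png",a)
E
```

```text
red [628.2  19.4  -2.9] 0.971
blue [596.7 308.3 -11. ] 0.799
green [ 598.3 -279.8   18.4] 0.795
spacer [351. 283.  55.]
tnut [439. 148.  34.]
hex [451.   7.  30.]
bush [ 437. -169.   40.]
pulley [ 360. -288.   26.]
penA [ 358. -180.    4.]
penB [ 413. -276.    4.]
fileA [389.  51.   6.]
fileB [514. 103.   2.]
pink [457. 256.  34.]
```

View pics/crop.png

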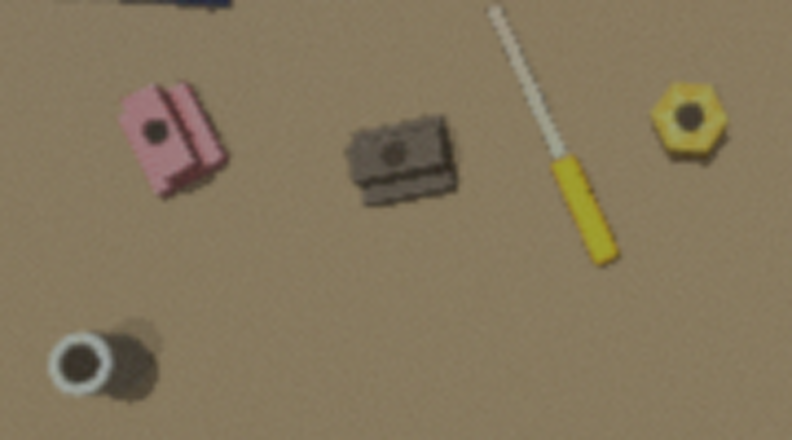

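The crop shows the dark T-nut at crop (402,155), the pink look-alike at (170,140), the hex at (690,118) and the spacer at (80,362). This confirms the choice. The blue and green tray fits are weak, so I recheck those while moving to the spacer.

Run:
```python
from h import *
c=cam("top")
for n,p in [("blue",[(145,141),(217,145),(208,200),(137,193)]),("green",[(398,140),(470,123),(483,157),(412,190)])]:
    P=back(np.float32(p),28,c)[:,:2]; r=cv2.minAreaRect(np.float32(P)); print(n,P.round(0).tolist(),r)
go(351,283,200,90)
```

```text
blue [[662.0, 376.0], [644.0, 217.0], [521.0, 236.0], [544.0, 387.0]] ((591.114990234375, 303.28033447265625), (159.0829620361328, 124.32933044433594), 83.77680206298828)
green [[636.0, -181.0], [668.0, -345.0], [587.0, -362.0], [521.0, -200.0]] ((594.8743896484375, -273.11859130859375), (116.30799102783203, 172.4881591796875), 11.063475608825684)
tcp [139.9 557.7 225. ] yaw 165.9 shift [-271.6 -215.1   24.9] q6 -1.1
turn z -14.1
```

```bash
python3 -m crank '-1 -45.3 -35.8 4.1 0 0 0;-1 -45.3 -35.8 4.1 0 0 0;-1 -45.3 -35.8 4.1 0 0 0;-1 -45.3 -35.8 4.1 0 0 0;-1 -45.3 -35.8 4.1 0 0 0;-1 -45.3 -35.8 4.1 0 0 0;-1 0 0 0 0 0 0;-1 0 0 0 0 0 0' 20
python3 - <<'E'
from h import *
s=env.state(); im=grab_frame("wrist"); c=cam("wrist",s); cv2.imwrite("pics/w1.png",im)
for n in ["alu_spacer","steel_tnut","blue_tray"]:
    print(n,[([round(v) for v in d["point"]],round(d["p"],2)) for d in models.search_frame(n,"wrist")])
print("pred px", proj([[351,283,55],[439,148,34]],c).round(0).tolist())
go(351,283,31)
E
```

```text
time_s: 1.6
ee_pos: [351.2, 283.6, 200.5]
ee_rot: [180.0, -0.0, 165.9]
force: [-0.2, 0.0, -0.1]
gripper_width: 90.8
gripper_force: 0.0
alu_spacer [([349, 288, 54], 0.97)]
steel_tnut [([440, 166, 14], 0.81), ([454, 261, 23], 0.77)]
blue_tray [([575, 302, 8], 0.8)]
pred px [[317.0, 188.0], [214.0, 290.0]]
tcp [350.6 284.4 200.4] yaw 166.1 shift [ -0.7  -1.3 169.4] q6 -38.5
```

View pics/w1.png

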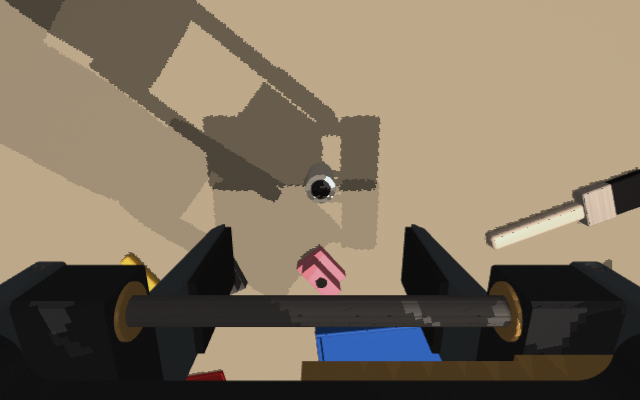

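The wrist view shows the spacer centred at (320,188), within about 3 px of the prediction, and the pink piece clear at (321,270). I descend and grip.

```bash
python3 -m crank '-1 0 0 45 0 0 0;-1 0 0 45 0 0 0;-1 0 0 40 0 0 0;-1 0 0 25 0 0 0;-1 0 0 14 0 0 0;1 0 0 0 0 0 0;1 0 0 0 0 0 0;1 0 0 0 0 0 0;1 0 0 0 0 0 0;1 0 0 0 0 0 0' 20
python3 -c "
from h import *
go(593,305,120,-8)"
```

```text
time_s: 3.05
ee_pos: [351.4, 283.3, 31.7]
ee_rot: [180.0, 0.0, 165.9]
force: [0.4, -0.3, -0.0]
gripper_width: 44.0
gripper_force: 0.0
tcp [351.4 283.3  31.7] yaw 165.9 shift [-229.1   79.9  -88.2] q6 -38.5
turn z 83.9
```

```bash
python3 -m crank '1 0 0 0 0 0 0;1 0 0 0 0 0 0;1 0 0 0 0 0 0;1 0 0 -20 0 0 0;1 0 0 -50 0 0 0;1 0 0 -50 0 0 0;1 0 0 0 0 0 10.5;1 0 0 0 0 0 10.5;1 0 0 0 0 0 10.5;1 0 0 0 0 0 10.5' 
python3 -m crank '1 0 0 0 0 0 10.5;1 0 0 0 0 0 10.5;1 0 0 0 0 0 10.5;1 0 0 0 0 0 10.4;1 0 0 0 0 0 0'
python3 -c "
from h import *
go(598,342,150,-8)"
```

```text
time_s: 4.3
ee_pos: [350.9, 282.9, 151.1]
ee_rot: [-179.9, 0.0, 123.6]
force: [0.7, 0.2, -1.0]
gripper_width: 26.5
gripper_force: 20.0
time_s: 4.92
ee_pos: [351.0, 283.0, 151.1]
ee_rot: [-180.0, 0.0, 82.1]
force: [-0.1, 0.6, 0.1]
gripper_width: 26.9
gripper_force: 20.0
tcp [351.  283.  151.1] yaw 82.1 shift [ 92.3 236.6   0.9] q6 45.3
turn z 0.1
```

```bash
python3 -m crank '1 18.4 47.3 0 0 0 0;1 18.4 47.3 0 0 0 0;1 18.4 47.3 0 0 0 0;1 18.4 47.3 0 0 0 0;1 18.4 47.3 0 0 0 0;1 0 0 0 0 0 0;1 0 0 0 0 0 0'
python3 - <<'E'
from h import *
s=env.state(); im=grab_frame("wrist"); c=cam("wrist",s)
a=np.radians(-8); R=np.array([[np.cos(a),-np.sin(a)],[np.sin(a),np.cos(a)]])
P=[[*(R@[u*56,v*75]+[593,305]),28] for u,v in [(-1,-1),(-1,1),(1,1),(1,-1)]]
cv2.polylines(im,[np.int32(proj(P,c))],True,(0,255,255),1)
cv2.imwrite("pics/w2.png",im); go(598,342,36)
E
```

```text
time_s: 5.8
ee_pos: [597.4, 341.1, 150.4]
ee_rot: [-179.9, 0.1, 82.1]
force: [-0.6, 0.5, -0.8]
gripper_width: 26.7
gripper_force: 20.0
tcp [597.  341.2 150.9] yaw 82.1 shift [  1.    1.  114.9] q6 36.7
```

View pics/w2.png

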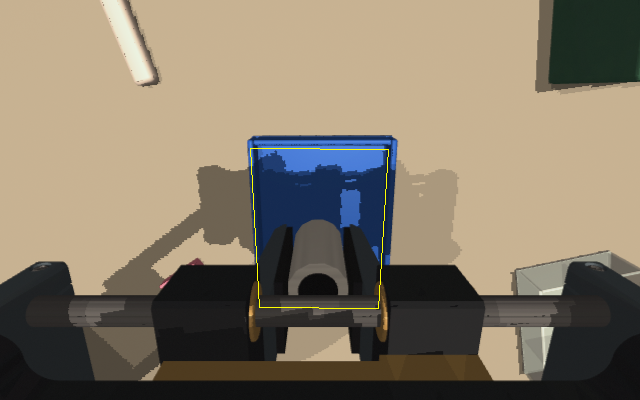

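The tray's real rim is about 3 px right and 5 px above my drawn outline, so its centre is at about (596,309). The spacer is held upright at (318,255) between the walls. I lower it.

```bash
python3 -m crank '1 4 2 40 0 0 0;1 0 0 40 0 0 0;1 0 0 20 0 0 0;1 0 0 10 0 0 0;1 0 0 3 0 0 0;1 0 0 1 0 0 0;1 0 0 0 0 0 0;1 0 0 0 0 0 0'
```

```text
time_s: 6.85
ee_pos: [601.1, 345.4, 38.1]
ee_rot: [179.9, -0.0, 82.0]
force: [0.4, -0.5, -0.6]
gripper_width: 26.4
gripper_force: 20.0
```

```bash
python3 -m crank '1 0 0 0.6 0 0 0;1 0 0 0.6 0 0 0;1 0 0 0 0 0 0'
```

```text
time_s: 7.22
ee_pos: [600.9, 345.3, 36.5]
ee_rot: [180.0, -0.0, 82.0]
force: [-0.9, -0.4, 1.4]
gripper_width: 26.7
gripper_force: 20.0
```

```bash
python3 -m crank '0 0 0 0 0 0 0;0 0 0 0 0 0 0;0 0 0 0 0 0 0;0 0 0 -20 0 0 0;0 0 0 -50 0 0 0;0 0 0 -50 0 0 0;-1 0 0 -30 0 0 0;-1 0 0 0 0 0 0' 
python3 -c "
from h import *
go(439,148,170,15)"
```

```text
time_s: 8.22
ee_pos: [602.1, 345.9, 189.4]
ee_rot: [179.7, -0.2, 82.0]
force: [-0.9, -0.5, -0.4]
gripper_width: 62.8
gripper_force: 0.0
tcp [602.1 345.9 189.4] yaw 82.0 shift [-218.7 -134.1   17.8] q6 36.9
turn z -23.0
```

```bash
python3 -m crank '-1 -43.7 -26.8 0 0 0 0;-1 -43.7 -26.8 0 0 0 0;-1 -43.7 -26.8 0 0 0 0;-1 -43.7 -26.8 0 0 0 0;-1 -43.7 -26.8 0 0 0 0;-1 0 0 10 0 0 -10;-1 0 0 10 0 0 -10;-1 0 0 0 0 0 0;-1 0 0 0 0 0 0'
python3 - <<'E'
from h import *
s=env.state(); im=grab_frame("wrist"); c=cam("wrist",s)
p=proj([439,148,34],c)[0]; print(p)
cv2.imwrite("pics/w3.png",im)
for n in ["steel_tnut"]: print(n,[([round(v) for v in d["point"]],round(d["p"],2)) for d in models.search_frame(n,"wrist")])
go(439,148)
E
```

```text
time_s: 9.35
ee_pos: [437.6, 147.4, 165.6]
ee_rot: [-179.9, 0.0, 101.9]
force: [-0.3, -0.9, 0.2]
gripper_width: 91.2
gripper_force: 0.0
[320.0997752  191.68269241]
steel_tnut [([462, 257, 32], 0.73), ([437, 148, 30], 0.6)]
tcp [437.9 147.6 166.1] yaw 101.9 shift [ 0.2  1.2 -0. ] q6 5.3
```

View pics/w3.png

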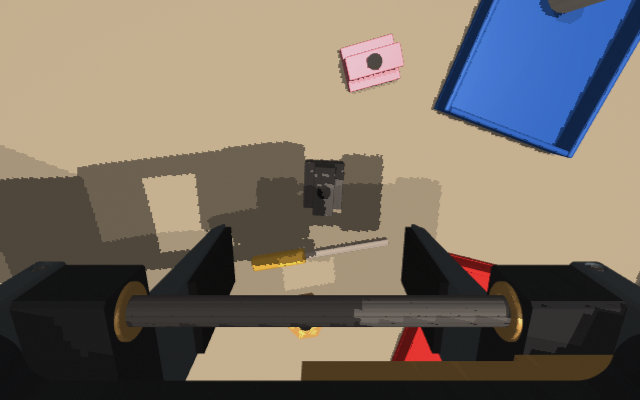

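The dark T-nut is centred at (323,190), turned about 3°. The file at (320,250) is clear of the fingers and the pink piece is far off at (372,62). I descend.

```bash
python3 -m crank '-1 0 2 50 0 0 3.4;-0.2 0 0 45 0 0 0;-0.2 0 0 30 0 0 0;-0.2 0 0 13 0 0 0;1 0 0 0 0 0 0;1 0 0 0 0 0 0;1 0 0 0 0 0 0;1 0 0 0 0 0 0;1 0 0 0 0 0 0;1 0 0 0 0 0 0' 30
python3 -m crank '1 0 0 0 0 0 0;1 0 0 0 0 0 0'
python3 -c "
from h import *
go(439,148,27)"
```

```text
time_s: 10.7
ee_pos: [440.8, 148.1, 28.8]
ee_rot: [179.9, -0.0, 98.6]
force: [1.4, 0.2, 4.2]
gripper_width: 17.4
gripper_force: 30.0
time_s: 10.95
ee_pos: [440.8, 148.1, 28.8]
ee_rot: [179.9, -0.0, 98.6]
force: [2.5, 0.1, 5.8]
gripper_width: 17.8
gripper_force: 30.0
tcp [440.8 148.1  28.8] yaw 98.6 shift [ 0.1 -1.8  1.8] q6 8.5
```

```bash
python3 -m crank '1 0 0 -10 0 0 0;1 0 0 -50 0 0 0;1 0 0 -60 0 0 0;1 0 0 0 0 0 0'
python3 -c "
from h import *
go(597,-275,150,15)"
```

```text
time_s: 11.45
ee_pos: [441.8, 148.6, 152.1]
ee_rot: [179.5, -0.1, 98.6]
force: [1.2, 0.8, -2.6]
gripper_width: 17.8
gripper_force: 30.0
tcp [441.8 148.6 152.1] yaw 98.6 shift [-442.    90.     2.1] q6 8.5
turn z -6.4
```

```bash
python3 -m crank '1 -55.2 11.2 0 0 0 0;1 -55.2 11.2 0 0 0 0;1 -55.2 11.2 0 0 0 0;1 -55.2 11.2 0 0 0 0;1 -55.2 11.2 0 0 0 0;1 -55.2 11.2 0 0 0 0;1 -55.2 11.2 0 0 0 0;1 -55.2 11.2 0 0 0 0;1 0 0 0 0 0 -6.4;1 0 0 0 0 0 0'
python3 - <<'E'
from h import *
s=env.state(); im=grab_frame("wrist"); c=cam("wrist",s)
a=np.radians(15); R=np.array([[np.cos(a),-np.sin(a)],[np.sin(a),np.cos(a)]])
P=[[*(R@[u*56,v*75]+[597,-275]),28] for u,v in [(-1,-1),(-1,1),(1,1),(1,-1)]]
cv2.polylines(im,[np.int32(proj(P,c))],True,(0,255,255),1)
cv2.imwrite("pics/w4.png",im); go(597,-275)
E
```

```text
time_s: 12.7
ee_pos: [592.8, -275.0, 145.2]
ee_rot: [-179.7, -0.2, 104.9]
force: [-0.9, 1.1, -2.2]
gripper_width: 17.8
gripper_force: 30.0
tcp [ 593.  -274.6  145.8] yaw 104.9 shift [-1.4  3.7 -0. ] q6 -40.8
```

View pics/w4.png

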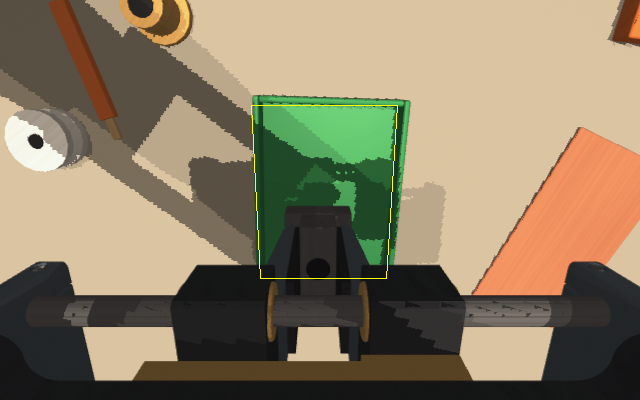

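The green tray is about 5 px right of my outline, and the T-nut hangs upright at (318,240) over its middle. I lower it with a small correction.

```bash
python3 -m crank '1 3 5 45 0 0 0;1 0 0 35 0 0 0;1 0 0 18 0 0 0;1 0 0 8 0 0 0;1 0 0 2 0 0 0;1 0 0 0 0 0 0;1 0 0 0 0 0 0'
```

```text
time_s: 13.62
ee_pos: [599.1, -271.5, 41.2]
ee_rot: [179.9, 0.1, 105.0]
force: [-0.8, -0.2, -2.8]
gripper_width: 17.5
gripper_force: 30.0
```

```bash
python3 -m crank '1 0 0 4 0 0 0;1 0 0 1.5 0 0 0;1 0 0 0.8 0 0 0;1 0 0 0 0 0 0;1 0 0 0 0 0 0'
```

```text
time_s: 14.25
ee_pos: [598.5, -271.1, 33.8]
ee_rot: [-180.0, -0.0, 105.0]
force: [-1.4, 0.4, -2.1]
gripper_width: 17.9
gripper_force: 30.0
```

```bash
python3 -m crank '1 0 0 0.7 0 0 0;1 0 0 0 0 0 0'; python3 -m crank '1 0 0 0.6 0 0 0;1 0 0 0 0 0 0'
```

```text
time_s: 14.5
ee_pos: [598.5, -271.1, 33.8]
ee_rot: [180.0, 0.0, 105.0]
force: [-2.3, 0.9, 4.8]
gripper_width: 18.4
gripper_force: 30.0
time_s: 14.75
ee_pos: [598.5, -271.2, 33.8]
ee_rot: [180.0, 0.0, 105.0]
force: [-3.1, 0.9, 6.8]
gripper_width: 17.8
gripper_force: 30.0
```

```bash
python3 -m crank '0 0 0 0 0 0 0;0 0 0 0 0 0 0;0 0 0 0 0 0 0;0 0 0 0 0 0 0;0 0 0 -15 0 0 0;0 0 0 -50 0 0 0;-0.6 0 0 -50 0 0 0;-0.6 0 0 -20 0 0 0;-0.6 0 0 0 0 0 0'
python3 -c "
from h import *
go(360,-288,160,115)"
```

```text
time_s: 15.88
ee_pos: [599.6, -271.7, 170.7]
ee_rot: [179.7, 0.2, 105.0]
force: [0.4, 0.2, 1.2]
gripper_width: 71.6
gripper_force: 0.0
tcp [ 599.6 -271.7  170.7] yaw 105.0 shift [  46.4 -235.7    9.4] q6 -40.4
turn z 80.0
```

```bash
python3 -m crank '-0.6 11.6 -58.9 0 0 0 0;-0.6 11.6 -58.9 0 0 0 0;-0.6 11.6 -58.9 0 0 0 0;-0.6 11.6 -58.9 0 0 0 0;-0.6 0 0 0 0 0 10;-0.6 0 0 0 0 0 10;-0.6 0 0 0 0 0 10;-0.6 0 0 0 0 0 10;-0.6 0 0 0 0 0 10;-0.6 0 0 0 0 0 10'
python3 -m crank '-0.6 0 0 0 0 0 10;-0.6 0 0 0 0 0 10;-0.6 0 0 0 0 0 0;-0.6 0 0 0 0 0 0'
python3 - <<'E'
from h import *
s=env.state(); im=grab_frame("wrist"); c=cam("wrist",s)
p=proj([360,-288,26],c)[0]; print(p)
for n in ["alu_pulley"]: print(n,[([round(v) for v in d["point"]],round(d["p"],2)) for d in models.search_frame(n,"wrist")])
s2=s["ee_pos"]; R=Ro.from_euler("xyz",s["ee_rot"],degrees=True)
for q in (1,-1): # finger footprint at opening 73 near bench
    P=[R.apply([a*16,q*b,0])+[360,-288,0]+[0,0,-s2[2]*0+0] for a,b in [(-1,36),(-1,50),(1,50),(1,36)]]; P=np.array(P); P[:,2]=8
    cv2.polylines(im,[np.int32(proj(P,c))],True,(0,0,255),1)
cv2.imwrite("pics/w5.png",im)
go(360,-288)
E
```

```text
time_s: 17.12
ee_pos: [358.2, -286.8, 166.4]
ee_rot: [-179.8, 0.0, 44.7]
force: [0.5, -1.0, -0.1]
gripper_width: 73.1
gripper_force: 0.0
time_s: 17.62
ee_pos: [358.6, -287.1, 167.0]
ee_rot: [-179.9, 0.0, 25.2]
force: [0.4, 0.6, -0.2]
gripper_width: 72.7
gripper_force: 0.0
[319.62598246 187.54311402]
alu_pulley [([361, -284, 28], 0.76)]
tcp [ 358.8 -287.2  167.2] yaw 25.1 shift [ 0.8  1.2 -0. ] q6 24.8
```

View pics/w5.png

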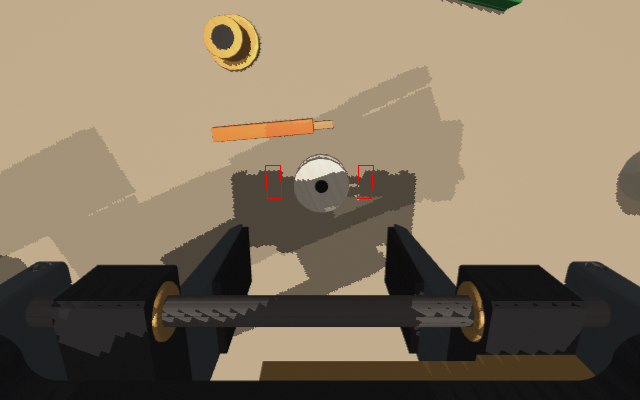

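The pulley's bore is at (321,186), and the finger footprints clear the pencil at (212–333,128). I descend, fingertips ending about 4 mm above the bench.

```bash
python3 -m crank '-0.6 0 2 50 0 0 0;-0.6 0 0 50 0 0 0;-0.6 0 0 30 0 0 0;-0.6 0 0 15 0 0 0;-0.6 0 0 4 0 0 0;-0.6 0 0 0 0 0 0;-0.6 0 0 0 0 0 0' 25
python3 -c "
from h import *
go(360,-288,14.5)"
```

```text
time_s: 18.6
ee_pos: [360.3, -289.6, 19.3]
ee_rot: [179.9, -0.0, 25.0]
force: [0.8, 0.1, -0.0]
gripper_width: 72.7
gripper_force: 0.0
tcp [ 360.3 -289.6   19.3] yaw 25.0 shift [ 0.4 -1.6  4.8] q6 24.7
```

```bash
python3 -m crank '-0.6 0 0 4.5 0 0 0;1 0 0 0 0 0 0;1 0 0 0 0 0 0;1 0 0 0 0 0 0;1 0 0 0 0 0 0;1 0 0 0 0 0 0' 25; python3 -m crank '1 0 0 -10 0 0 0;1 0 0 -50 0 0 0;1 0 0 -60 0 0 0;1 0 0 0 0 0 0'
python3 -c "
from h import *
go(591,275,140,-8)"
```

```text
time_s: 19.35
ee_pos: [359.8, -289.2, 14.1]
ee_rot: [180.0, -0.0, 25.0]
force: [0.9, 0.7, -0.3]
gripper_width: 48.0
gripper_force: 25.0
time_s: 19.85
ee_pos: [362.3, -291.2, 138.8]
ee_rot: [179.4, -0.3, 25.0]
force: [-0.6, 0.3, -1.7]
gripper_width: 49.2
gripper_force: 25.0
tcp [ 362.3 -291.2  138.8] yaw 25.0 shift [ 446.7 -416.4   -3.2] q6 24.8
turn z -57.0
```

```bash
python3 -m crank '1 40.6 -37.9 0 0 0 0;1 40.6 -37.9 0 0 0 0;1 40.6 -37.9 0 0 0 0;1 40.6 -37.9 0 0 0 0;1 40.6 -37.9 0 0 0 0;1 40.6 -37.9 0 0 0 0;1 40.6 -37.9 0 0 0 0;1 40.6 -37.9 0 0 0 0;1 40.6 -37.9 0 0 0 0;1 40.6 -37.9 0 0 0 0'
python3 -m crank '1 40.6 -37.9 0 0 0 0;1 0 0 0 0 0 -10;1 0 0 0 0 0 -10;1 0 0 0 0 0 -10;1 0 0 0 0 0 -10;1 0 0 0 0 0 -10;1 0 0 0 0 0 -7;1 0 0 0 0 0 0;1 0 0 0 0 0 0'
python3 - <<'E'
from h import *
s=env.state(); im=grab_frame("wrist"); c=cam("wrist",s)
cv2.imwrite("pics/w6.png",im); go(591,274,19.2,-8)
E
```

```text
time_s: 21.1
ee_pos: [566.9, 227.4, 132.7]
ee_rot: [-180.0, 0.2, 25.0]
force: [0.8, -1.1, -0.2]
gripper_width: 48.8
gripper_force: 25.0
time_s: 22.22
ee_pos: [587.7, 277.3, 133.3]
ee_rot: [-179.9, 0.0, 81.9]
force: [0.6, 1.0, -1.6]
gripper_width: 48.6
gripper_force: 25.0
tcp [587.9 277.3 133.5] yaw 81.9 shift [ -2.8   3.6 114.3] q6 32.3
turn z -0.1
```

View pics/w6.png

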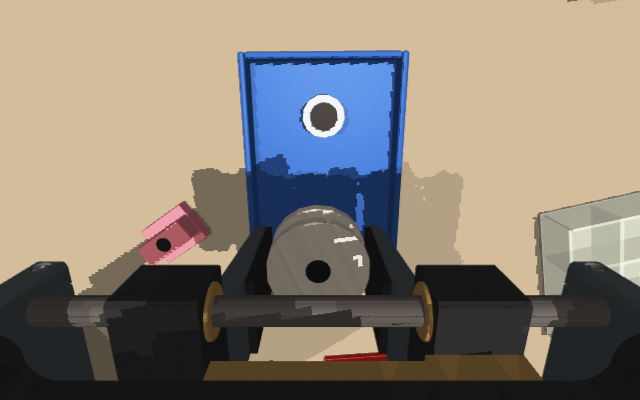

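The spacer stands upright in the blue tray at (323,116), and the pulley is held level at (318,255). I lower it.

```bash
python3 -m crank '1 -2.5 3.5 50 0 0 0;1 0 0 35 0 0 0;1 0 0 18 0 0 0;1 0 0 8 0 0 0;1 0 0 2 0 0 0;1 0 0 0 0 0 0;1 0 0 0 0 0 0'
```

```text
time_s: 23.15
ee_pos: [591.9, 274.8, 22.2]
ee_rot: [179.9, -0.1, 82.0]
force: [0.2, -0.8, -1.9]
gripper_width: 48.4
gripper_force: 25.0
```

```bash
python3 -m crank '1 0 0 1.5 0 0 0;1 0 0 0.7 0 0 0;1 0 0 0 0 0 0'; python3 -m crank '1 0 0 0.7 0 0 0;1 0 0 0 0 0 0'
```

```text
time_s: 23.52
ee_pos: [591.4, 274.6, 19.1]
ee_rot: [180.0, -0.0, 82.0]
force: [-0.2, -0.6, 0.8]
gripper_width: 48.2
gripper_force: 25.0
time_s: 23.78
ee_pos: [591.4, 274.6, 19.1]
ee_rot: [180.0, -0.0, 82.0]
force: [-2.2, -1.1, 5.1]
gripper_width: 48.0
gripper_force: 25.0
```

```bash
python3 -m crank '-0.35 0 0 0 0 0 0;-0.35 0 0 0 0 0 0;-0.35 0 0 0 0 0 0;-0.35 0 0 -15 0 0 0;-0.35 0 0 -50 0 0 0;-0.5 0 0 -60 0 0 0;-0.5 0 0 -20 0 0 0;-0.5 0 0 0 0 0 0'
python3 -c "
from h import *
go(451,7,160,-1)"
```

```text
time_s: 24.78
ee_pos: [592.4, 275.0, 166.3]
ee_rot: [179.7, -0.2, 82.0]
force: [0.2, -0.5, -0.8]
gripper_width: 68.2
gripper_force: 0.0
tcp [592.4 275.  166.3] yaw 82.0 shift [-285.1 -102.9    4.9] q6 31.9
turn z -7.0
```

```bash
python3 -m crank '-0.5 -57 -20.6 0 0 0 0;-0.5 -57 -20.6 0 0 0 0;-0.5 -57 -20.6 0 0 0 0;-0.5 -57 -20.6 0 0 0 0;-0.5 -57 -20.6 0 0 0 0;-0.5 0 0 0 0 0 -7;-0.5 0 0 0 0 0 0;-0.5 0 0 0 0 0 0'
python3 - <<'E'
from h import *
s=env.state(); im=grab_frame("wrist"); c=cam("wrist",s)
p=proj([451,7,30],c)[0]; print(p)
x,y=int(p[0]),int(p[1]); a=cv2.resize(im[y-75:y+75,x-100:x+100],None,fx=4,fy=4,interpolation=2)
cv2.imwrite("pics/w7.png",a); go(451,7)
print([([round(v) for v in d["point"]],round(d["p"],2)) for d in models.search_frame("brass_hex","wrist")])
E
```

```text
time_s: 25.78
ee_pos: [449.6, 6.9, 162.6]
ee_rot: [-179.9, -0.0, 89.0]
force: [0.1, -0.2, -0.8]
gripper_width: 68.1
gripper_force: 0.0
[319.95871192 191.49201464]
tcp [449.7   7.1 162.6] yaw 89.0 shift [-0.1  1.3 -0. ] q6 0.4
[([454, 10, 34], 0.81)]
```

View pics/w7.png

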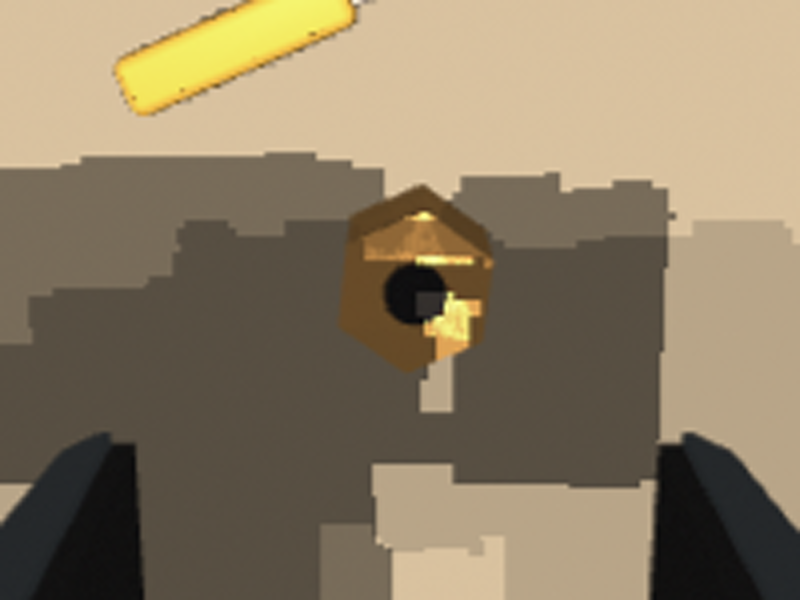

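The hex hole is at crop (415,295), with the flats left and right turned about 4°. The file handle at (235,50) is clear. I descend.

```bash
python3 -m crank '-0.5 1 4 50 0 0 4;-0.5 0 0 50 0 0 0;-0.5 0 0 30 0 0 0;-0.5 0 0 13 0 0 0;-0.5 0 0 3 0 0 0;1 0 0 0 0 0 0;1 0 0 0 0 0 0;1 0 0 0 0 0 0;1 0 0 0 0 0 0;1 0 0 0 0 0 0' 30
python3 -m crank '1 0 0 0 0 0 0;1 0 0 0 0 0 0;1 0 0 0 0 0 0'
```

```text
time_s: 27.12
ee_pos: [453.9, 7.5, 17.6]
ee_rot: [180.0, -0.0, 85.0]
force: [-0.7, -0.5, 5.5]
gripper_width: 31.8
gripper_force: 30.0
time_s: 27.5
ee_pos: [453.8, 7.5, 17.5]
ee_rot: [180.0, -0.0, 85.0]
force: [-1.3, -0.9, 5.6]
gripper_width: 31.9
gripper_force: 30.0
```

```bash
python3 -m crank '1 0 0 -10 0 0 0;1 0 0 -50 0 0 0;1 0 0 -60 0 0 0;1 0 0 0 0 0 0'
python3 -c "
from h import *
go(630,55,137,-3)"
```

```text
time_s: 28.0
ee_pos: [457.0, 7.5, 141.6]
ee_rot: [179.4, -0.1, 85.0]
force: [0.9, 0.8, -2.0]
gripper_width: 32.0
gripper_force: 30.0
tcp [457.    7.5 141.6] yaw 85.0 shift [ 62.4 168.2   6.4] q6 4.5
turn z -2.0
```

```bash
python3 -m crank '1 15.6 42 0 0 0 0;1 15.6 42 0 0 0 0;1 15.6 42 0 0 0 0;1 15.6 42 0 0 0 -2;1 0 0 0 0 0 0;1 0 0 0 0 0 0;1 0 0 0 0 0 0'
python3 - <<'E'
from h import *
s=env.state(); im=grab_frame("wrist"); c=cam("wrist",s)
a=np.radians(-3); R=np.array([[np.cos(a),-np.sin(a)],[np.sin(a),np.cos(a)]])
P=[[*(R@[u*56,v*75]+[628,19.4]),28] for u,v in [(-1,-1),(-1,1),(1,1),(1,-1)]]
cv2.polylines(im,[np.int32(proj(P,c))],True,(0,255,255),1)
cv2.imwrite("pics/w8.png",im); go(630,55,22.5,-3)
E
```

```text
time_s: 28.88
ee_pos: [625.1, 54.7, 136.6]
ee_rot: [-179.9, 0.0, 87.0]
force: [0.5, -0.1, -2.1]
gripper_width: 31.6
gripper_force: 30.0
tcp [625.3  54.7 137. ] yaw 87.0 shift [  0.5   4.8 114.5] q6 7.0
turn z -0.0
```

View pics/w8.png

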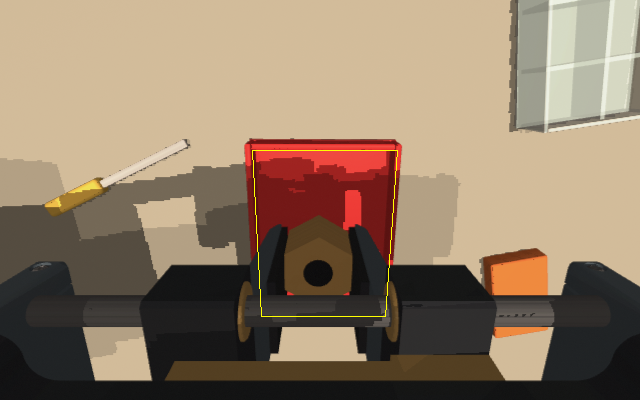

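The red tray fits its outline within 2 px, and the hex is held upright at (318,255). I lower it.

```bash
python3 -m crank '1 2 3 50 0 0 0;1 0 0 35 0 0 0;1 0 0 18 0 0 0;1 0 0 8 0 0 0;1 0 0 0 0 0 0;1 0 0 0 0 0 0'
```

```text
time_s: 29.68
ee_pos: [630.6, 57.0, 27.5]
ee_rot: [179.8, -0.0, 87.0]
force: [0.8, -0.1, -2.7]
gripper_width: 32.0
gripper_force: 30.0
```

```bash
python3 -m crank '1 0 0 2.5 0 0 0;1 0 0 1 0 0 0;1 0 0 0.7 0 0 0;1 0 0 0 0 0 0'; python3 -m crank '1 0 0 0.7 0 0 0;1 0 0 0 0 0 0'; python3 -m crank '1 0 0 0.6 0 0 0;1 0 0 0 0 0 0'
```

```text
time_s: 30.18
ee_pos: [629.7, 57.0, 22.6]
ee_rot: [180.0, -0.0, 87.0]
force: [-1.5, -0.0, 3.9]
gripper_width: 32.1
gripper_force: 30.0
time_s: 30.42
ee_pos: [629.7, 56.9, 22.6]
ee_rot: [180.0, -0.0, 87.0]
force: [-3.7, -0.4, 7.4]
gripper_width: 31.9
gripper_force: 30.0
time_s: 30.68
ee_pos: [629.7, 56.9, 22.6]
ee_rot: [180.0, -0.0, 87.0]
force: [-4.3, -0.7, 11.4]
gripper_width: 31.5
gripper_force: 30.0
```

```bash
python3 -m crank '0 0 0 0 0 0 0;0 0 0 0 0 0 0;0 0 0 0 0 0 0;0 0 0 -15 0 0 0;0 0 0 -50 0 0 0;-0.3 0 0 -60 0 0 0;-0.3 0 0 -20 0 0 0;-0.3 0 0 0 0 0 0'
python3 -c "
from h import *
go(437,-169,160)"
```

```text
time_s: 31.68
ee_pos: [630.9, 57.0, 168.6]
ee_rot: [179.7, -0.0, 87.0]
force: [-0.1, -0.1, 0.2]
gripper_width: 59.5
gripper_force: 0.0
tcp [630.9  57.  168.6] yaw 87.0 shift [-235.8 -181.9    7.4] q6 7.1
```

```bash
python3 -m crank '-0.3 -47.2 -36.4 0 0 0 0;-0.3 -47.2 -36.4 0 0 0 0;-0.3 -47.2 -36.4 0 0 0 0;-0.3 -47.2 -36.4 0 0 0 0;-0.3 -47.2 -36.4 0 0 0 0;-0.3 0 0 0 0 0 0;-0.3 0 0 0 0 0 0;-0.3 0 0 0 0 0 0'
python3 - <<'E'
from h import *
s=env.state(); im=grab_frame("wrist"); c=cam("wrist",s)
p=proj([437,-169,40],c)[0]; print(p)
cv2.imwrite("pics/w9.png",im); go(437,-169,23)
print([([round(v) for v in d["point"]],round(d["p"],2)) for d in models.search_frame("brass_bush","wrist")])
E
```

```text
time_s: 32.67
ee_pos: [436.2, -168.4, 165.2]
ee_rot: [-180.0, -0.0, 87.1]
force: [-0.3, -0.3, 0.0]
gripper_width: 59.4
gripper_force: 0.0
[319.17995568 194.62985542]
tcp [ 436.3 -168.4  165.2] yaw 87.1 shift [ -0.7   0.8 142.2] q6 -19.7
[([435, -162, 42], 0.81)]
```

View pics/w9.png

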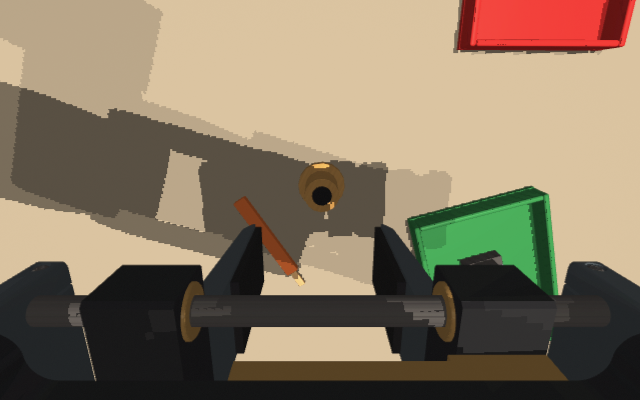

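The bush's bore is at (321,196), centred under the gripper, with the pencil end at (240,200) clear. I descend.

```bash
python3 -m crank '-0.3 -1 2 50 0 0 0;-0.3 0 0 50 0 0 0;-0.3 0 0 26 0 0 0;-0.3 0 0 10 0 0 0;-0.3 0 0 2 0 0 0;-0.3 0 0 0 0 0 0;1 0 0 0 0 0 0;1 0 0 0 0 0 0;1 0 0 0 0 0 0;1 0 0 0 0 0 0' 30
python3 -m crank '1 0 0 0 0 0 0;1 0 0 0 0 0 0;1 0 0 0 0 0 0'
```

```text
time_s: 34.02
ee_pos: [438.1, -170.6, 28.0]
ee_rot: [179.9, 0.0, 87.0]
force: [1.0, -0.3, 1.0]
gripper_width: 28.4
gripper_force: 30.0
time_s: 34.4
ee_pos: [438.1, -170.6, 27.9]
ee_rot: [179.9, 0.0, 87.0]
force: [2.1, -0.4, 5.1]
gripper_width: 28.8
gripper_force: 30.0
```

```bash
python3 -m crank '1 0 0 -10 0 0 0;1 0 0 -50 0 0 0;1 0 0 -60 0 0 0;1 0 0 0 0 0 0'
python3 -c "
from h import *
go(626,-17,140,-3)"
```

```text
time_s: 34.9
ee_pos: [439.6, -171.3, 151.7]
ee_rot: [179.5, 0.2, 87.0]
force: [0.1, 0.3, -2.7]
gripper_width: 29.0
gripper_force: 30.0
tcp [ 439.6 -171.3  151.7] yaw 87.0 shift [163.9 178.   12.6] q6 -19.7
turn z 0.0
```

```bash
python3 -m crank '1 32.8 35.6 0 0 0 0;1 32.8 35.6 0 0 0 0;1 32.8 35.6 0 0 0 0;1 32.8 35.6 0 0 0 0;1 32.8 35.6 0 0 0 0;1 0 0 0 0 0 0;1 0 0 0 0 0 0;1 0 0 0 0 0 0'
python3 - <<'E'
from h import *
s=env.state(); im=grab_frame("wrist"); cv2.imwrite("pics/w10.png",im); go(626,-17,33,-3)
E
```

```text
time_s: 35.9
ee_pos: [622.3, -16.7, 146.9]
ee_rot: [-179.9, 0.0, 87.0]
force: [0.2, -0.1, -2.2]
gripper_width: 28.5
gripper_force: 30.0
tcp [622.6 -16.8 147.3] yaw 86.9 shift [-1.000e-01  3.600e+00  1.143e+02] q6 0.5
turn z -0.1
```

View pics/w10.png

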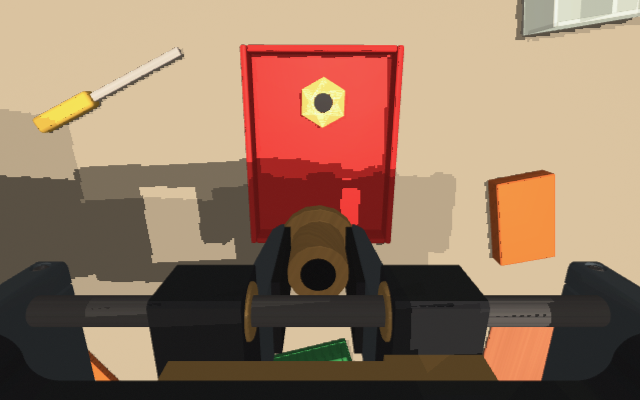

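Run:
```python
from h import *
c=cam("wrist",env.state()); print(back([[320,47],[320,242],[242,47],[403,47]],28,c).round(0), back([[323,102]],35,c).round(0))
```

```text
[[630.  98.  28.]
 [622. -59.  28.]
 [572. 101.  28.]
 [691.  95.  28.]] [[630.  59.  35.]]
```

The tray spans y −59 to 98, so the bush at y −17 has clearance all round. The hex stands upright at (323,102). I lower the bush.

```bash
python3 -m crank '1 0 3 50 0 0 0;1 0 0 35 0 0 0;1 0 0 16 0 0 0;1 0 0 7 0 0 0;1 0 0 0 0 0 0;1 0 0 0 0 0 0'
```

```text
time_s: 36.7
ee_pos: [627.8, -16.1, 41.1]
ee_rot: [179.8, -0.0, 87.0]
force: [0.3, -0.7, -3.4]
gripper_width: 28.5
gripper_force: 30.0
```

```bash
python3 -m crank '1 0 0 4 0 0 0;1 0 0 2 0 0 0;1 0 0 1 0 0 0;1 0 0 0 0 0 0'; python3 -m crank '1 0 0 0.7 0 0 0;1 0 0 0 0 0 0'; python3 -m crank '1 0 0 0.6 0 0 0;1 0 0 0 0 0 0'
```

```text
time_s: 37.2
ee_pos: [626.7, -16.0, 33.0]
ee_rot: [-180.0, -0.0, 87.0]
force: [-1.6, 0.6, 1.0]
gripper_width: 28.8
gripper_force: 30.0
time_s: 37.45
ee_pos: [626.7, -16.0, 33.0]
ee_rot: [180.0, -0.0, 87.0]
force: [-3.1, 1.0, 6.2]
gripper_width: 28.8
gripper_force: 30.0
time_s: 37.7
ee_pos: [626.7, -16.0, 33.0]
ee_rot: [180.0, -0.0, 87.0]
force: [-3.5, -0.5, 9.3]
gripper_width: 29.0
gripper_force: 30.0
```

Contact made. I release, lift, back away toward the base and take a final look.

```bash
python3 -m crank '0 0 0 0 0 0 0;0 0 0 0 0 0 0;0 0 0 0 0 0 0;0 0 0 -15 0 0 0;0 0 0 -50 0 0 0;0 0 0 -60 0 0 0;0 0 -60 -30 0 0 0;0 0 -60 0 0 0 0;0 0 -60 0 0 0 0;0 0 -40 0 0 0 0'
python3 - <<'E'
from h import *
a=grab_frame("top"); cv2.imwrite("pics/fin.png",cv2.resize(a[100:300,100:500],None,fx=2,fy=2,interpolation=2))
E
```

```text
time_s: 38.95
ee_pos: [408.6, -4.7, 185.2]
ee_rot: [179.9, -0.0, 87.0]
force: [-0.3, 0.1, 0.1]
gripper_width: 45.8
gripper_force: 0.0
```

View pics/fin.png

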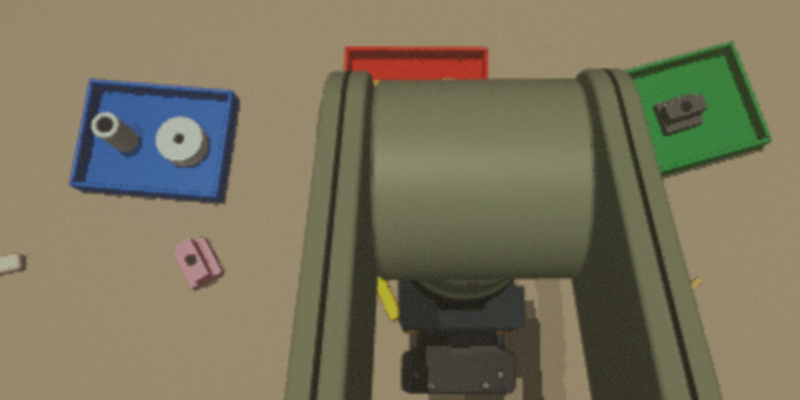

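The blue tray holds the spacer at (105,125) and the pulley at (180,140), and the T-nut stands in the green tray at (685,110). The arm hides the red tray, so I check that one with the scene camera and the network.

Run:
```python
from h import *
grab_frame("scene")
for n in ["brass_bush","brass_hex"]: print(n,[([round(v) for v in d["point"]],round(d["p"],2)) for d in models.search_frame(n,"scene")])
im=grab_frame("scene"); c=cam("scene"); hsv=cv2.cvtColor(im,cv2.COLOR_BGR2HSV)
m=cv2.inRange(hsv,(15,80,60),(35,255,255)); p=proj([[626.7,-16,22],[630,57,20]],c); print(p.round(0))
n,l,s,ce=cv2.connectedComponentsWithStats(m)
print([(s[i].tolist()) for i in range(1,n) if s[i][4]>25 and 220<ce[i][0]<400 and 130<ce[i][1]<290])
```

```text
brass_bush [([629, -4, 27], 0.77)]
brass_hex [([635, 71, 35], 0.74), ([438, 72, 2], 0.63)]
[[261. 226.]
 [274. 250.]]
[[0, 0, 640, 332, 49688], [392, 144, 12, 14, 53], [252, 214, 19, 24, 316], [266, 241, 17, 19, 257], [229, 246, 10, 12, 36], [237, 250, 14, 25, 46], [260, 259, 52, 23, 91], [238, 278, 14, 12, 30]]
```

The bush blob, 19×24 px at (261,226), and the hex blob, 17×19 px at (274,250), sit where expected and are upright in the red tray.

```bash
python3 -c "
from workcell import env
print(env.job_done())"
```

```text
the job is handed in; nothing more can be done
None
```

The job is handed in at about 39 s. Brass is in the red tray, aluminium in the blue and the steel T-nut in the green. All five stood upright in the last checks, and the file, pencil and pink look-alike were never picked up or visibly moved.

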